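Dock the wax-guard dispenser and roll its thumbwheel to the mark

TASK

Take the green wax-guard dispenser out of its clear rack and stand it upright on the blue mat; let go, take it again by its broad faces and settle it fully home in the white tapered dock. Then, with it sitting released in the dock, gently roll the thumbwheel in its top towards the dispenser's white end until the white mark on the wheel stands right at the top, level with the two black ticks on the housing. Keep the dispenser upright throughout, leave the canister, torch, kidney dish and forceps where they are, and finish with the dispenser still home in the dock.

Things in the scene. Friction and masses are not known exactly. Their poses are not given: they have to be found in the camera images.
- dispenser: the green wax-guard dispenser, about 0.19 kg, upright. Origin: centre of its underside, z up. Foot: round grey taper, 38 mm across at the bottom, 51 mm at 25 mm height. Housing above: 60 mm along its x (between narrow ends) by 40 mm along its y (between broad faces), 24 to 76 mm high, flat upright sides. Its -x end is white, on the end face and the top edge. Starts in the rack
- slot (a point): middle of the dispenser's top, 76 mm above its underside: a 14 mm wide slot runs along the dispenser's x between two rails 13 mm wide, whose tops are at this height; across each rail, at this point's x, is a black tick. The thumbwheel turns in the slot
- carriage: the thumbwheel; origin on its axle, 58 mm above the dispenser's underside. 44 mm across, 12 mm wide, axle along the dispenser's y; its rim tops out 4 mm proud of the rails, too little to pinch. Sprung: pressed straight down it gives from about 2 N, sinks 1 mm per further 1.2 N, bottoms 3.5 mm down at 6 N. Rolls without slip at 3 to 6 N; never press over 20 N
- wheel (a joint): turn of the thumbwheel, rad. 0 (wanted): white mark at the top, level with the black ticks. Positive: mark turned towards the dispenser's +x end. Starts at 1.1 to 1.9: mark inside the housing, a strip of yellow knurling that leads up to it showing. Drawing the rim's top towards the white (-x) end lowers it 1 rad per 22 mm. Stops at -0.9 and 2.3. Stays where left (0.7 N at the rim moves it)
- rack: the fixed clear rack: floor 4 mm thick, 74 mm along x, and two upright clear walls with blue top edges, 80 mm high, along its x, inner faces at y = +-29 mm. They cover the dispenser's broad faces with 9 mm between; both x ends are open, so only the dispenser's narrow ends can be gripped. The dispenser's x lies along the rack's x within 0.05 rad. Origin: centre of the underside
- mat: the fixed blue mat, 130 mm square, 3 mm thick; origin: centre of its underside
- mat_top (a point): centre of the blue mat's upper face
- dock: the fixed dock: grey base plate 110 mm (x) by 78 mm (y); on it a white tapered cup between two white cheeks at the x ends (inner faces at x = +-39 mm, 46 mm wide, 78 mm high) and two grey lugs (inner faces at y = +-27.5 mm, 40 mm long, 40 mm high). The dispenser goes in with its x along the dock's x, either way round; crosswise it lands on the lugs. Origin: centre of the underside
- dock_seat (a point): centre of the floor of the dock's cup, 6 mm above the trolley: the dispenser's origin lies here when fully home. The cup's round taper matches the foot with about 1 mm play: about 40 mm across at this floor, 51 mm at its rim 22 mm higher. With the dispenser home the cheeks cover its narrow ends and only its broad faces can be held
- canister: the aluminium screw-top canister with a knurled lid, 64 mm across, 101 mm high, standing; origin: centre of its underside
- torch: the chrome pocket torch, 131 mm long, 18 mm thick, lying along its own x; origin below its middle, on the trolley
- kidney_dish: the white melamine kidney dish, about 164 by 90 mm, 34 mm high; origin: middle of its underside
- forceps: the stainless forceps with ridged grips, 140 mm long, lying along their own x; origin below their middle, on the trolley
Mind the look-alikes: they are no part of the job. There is more than one size of the dispenser; the job needs the smaller. Of the things that look like the mat, take the one that is farthest from the robot's base at the start.

How it is judged:
On the way, in this order (a step that is already met when the one before it is completed fails the run):
1. the dispenser stands upright and released on the blue mat (horizontal distance between dispenser and mat_top below 0.06 m and z of dispenser in the frame of mat_top below 0.005 m and angle between dispenser's own z axis and vertical below 0.09 rad and linear speed of dispenser below 0.02 m/s and contact force between the fingers and dispenser below 0.1 N), for 0.2 s.
2. the dispenser sits fully home in the dock, released (horizontal distance between dispenser and dock_seat below 0.004 m and z of dispenser in the frame of dock_seat between -0.004 and 0.004 m and angle between dispenser's own z axis and vertical below 0.09 rad and linear speed of dispenser below 0.02 m/s and contact force between the fingers and dispenser below 0.1 N), for 0.2 s.
3. the wheel's white mark is at the top, the dispenser still home in the dock (horizontal distance between dispenser and dock_seat below 0.004 m and z of dispenser in the frame of dock_seat between -0.004 and 0.004 m and angle between dispenser's own z axis and vertical below 0.09 rad and value of joint wheel between -0.14 and 0.14 rad), for 0.2 s.
At the end, for the whole second after the job is handed in: The dispenser is released and at rest, upright within 0.09 rad, fully home in the dock (within 4 mm of the seat, sideways and in height), and the wheel stands within 0.14 rad (3 mm at the rim) of its white mark being at the top (all of step 3 and linear speed of dispenser below 0.02 m/s and contact force between the fingers and dispenser below 0.1 N and velocity of joint wheel between -0.1 and 0.1 rad/s); the robot touches nothing.
It fails at once if the thumbwheel is pressed with more than 20 N (contact force between the fingers and carriage above 20 N).
It fails at once if the dispenser is tipped by more than 0.5 rad (angle between dispenser's own z axis and vertical above 0.5 rad).
It fails at once if one of the bystanders (canister, torch, kidney dish, forceps) is moved by more than 30 mm (distance of any of canister, torch, kidney_dish, forceps from where it was at the start of the episode above 0.03 m).
It also fails if it takes over 72 s, if anything falls off the work surface, if the arm or the gripper's body presses on something with over 40 N, if the wrist force passes 120 N, or if a joint passes its speed limit or range.

ROBOT

A 6-joint arm with a two-finger parallel gripper is mounted at the origin on the work surface. World frame = base frame: x ahead of the robot, y to its left, z up, the work surface at z = 0. Lengths are in m, angles in rad, forces in N, time in s.
With the tool pointing down it reaches from about 0.35 to 0.925 m from the base axis. Payload 6.4 kg.
Tool frame: the origin (TCP) lies at the very end of the fingers, on their centre line; the grasp point (between the pads) lies 19 mm behind it; z points along the fingers, y is the line along which they close (so a half turn about z gives the same grasp; the last joint's range is limited). The gripper opens to 85 mm and grips with 20 to 120 N. Pads are 22 mm wide; open, the fingers measure 114 mm over their backs; the gripper's body (76 mm by 85 mm) begins 54 mm behind the grasp point. The pads swing forward as they close: fully open they stand 13 mm farther back than shut.
Start: joints at [0.93, 0.245, 1.558, -0, 1.339, -0.174], TCP at [0.293, 0.58, 0.231] pointing down, gripper open.
Joint ranges: [-3.13, 3.13], [-1.02, 2.26], [0.13, 2.54], [-0.95, 4.09], [0.21, 2.88], [-2.74, 2.74]. Speed limits (rad/s): [2.57, 2.57, 3.14, 3.14, 3.14, 3.14].

INTERFACE

Orientations are given as a unit quaternion [x, y, z, w].
In Python, from cell import manip, camera, get_calibration, close_job, recognise, outline_of gives the robot as it stands.
- The arm moves only by the tool carry_out, never from a script. Its argument "plan" is a list of rows, each a list of 2 entries, a list of its own where there are three numbers: the shift along the tool's x, y, z in m, then the turn, a rotation vector about the tool's x, y, z in degrees. In form: [[[x, y, z], [rx, ry, rz]], ...]. A call has 1 to 12 rows; each row is the pose to reach, as a shift and turn from the pose commanded when the call began, along the tool's axes at that moment; what a row does not reach only later rows make up. A row lasts 1/12 s, in which the tool goes at most 41.7 mm and 7.16 degrees, less where a joint would pass 70% of its speed; a pose out of reach is approached as far as the arm can. A call with a gripper value outside its range is refused whole. "jaw" is the gripper's target within -1 to 1 (shut at 1, half-way at 0, fully open at -1), set as the call begins (left out, the last holds). The fingers move at their own pace and stop on an object; "grip_force" is the grip in N (left out, the last holds). Time passes only in rows, so rows that repeat a pose let the fingers close. It gives the time, the measured TCP pose, the force, the opening and the grip force at its end, in the units of the state.
- manip.read_state(): the state, without advancing time (a new reading comes with each control period).
- camera(name): name is "scene" or "top" or "wrist"; returns (picture, depth): 480x640x3 uint8, blue, green, red; 480x640 float32, m along the optical axis (not along the pixel's ray), 0 where there is no reading.
- get_calibration(name): a dict with "vertical_fov" (degrees; the focal length in pixels is half the picture's height over the tangent of half this angle, whatever the lens; pixels are square), "cx", "cy" (the principal point, pixels), "view" (4x4, takes a point from world to camera coordinates). Camera axes: x right, y up, looking along -z (the intrinsics and any distortion apply to the point x, -y, -z); pixel columns grow to the right and rows downward; lengths in m; the calibration is good to about 2 mm. A picture is of the moment at which its call begins: read the wrist's pose just before it. get_calibration takes no time and is no camera call; for the wrist camera it gives the pose at the moment of the call.
- close_job(): hands the job in; it is judged then, once.
Trained networks look in the newest picture that a camera, given by its name, has taken for a name from the list of things; names that differ only in an ending like _2 or _b are one class to them, and where a whole thing is asked for, a point or a joint stands for the part that bears it (a point fixed in the world has none). Each returns a list of dicts, best first, with "p" (0 to 1); they miss things now and then, are a little off and sometimes report something else, mostly with a low value. They report only what shows in the picture. A call takes as long as a camera call. They do not tell look-alikes from the thing itself.
- recognise(camera, name): "at" ([x, y, z] in m, in world coordinates, good to about 4 mm: the middle of the surface that is visible of it).
- outline_of(camera, name): "pixels" (480x640 bool, what is visible of it).
The state is a dict: "t": time; "joint_pos": joint angles; "qvel": joint speeds; "joint_torque": joint torques, N m; "eef_pos": TCP position; "tcp_rot": TCP orientation; "wrist_force": force on the tool from outside, world axes, zero at the start; "torque": the same for the moment, N m; "finger_gap": finger opening in m; "finger_force": force on a finger pad.
Only numpy, scipy, OpenCV 4.12 (cv2) and the standard library are available. Lean on these libraries where they do the work, as an engineer would, in place of code of your own. Each camera call takes 0.05 s, during which the arm holds its last target. There are 200 camera calls.

## Working session

There is one attempt and no reset: what is moved stays moved. The work goes in short steps, Python scripts to look and compute and a tool call to move; the robot and the scene stay as the last step left them, time stands still between calls to the robot, and variables do not carry over. Pictures are saved under pics/ and viewed, at most 10 in all, crops included, and the job is handed in when it is done.

Besides the shell and the picture viewer there is one more tool, called after "Emit:" in YAML: its name, and indented under it one key for each argument. carry_out: Moves the arm, as the interface text tells. Its arguments: {"type":"object","properties":{"plan":{"type":"array","items":{"type":"array"}},"jaw":{"type":"number"},"grip_force":{"type":"number"}},"required":["plan"]}

```bash
ls; mkdir -p pics
cat > h.py <<'E'
import numpy as np, cv2
from cell import manip, camera, get_calibration, close_job, recognise, outline_of
def K(c):
    f=240/np.tan(np.radians(c['vertical_fov'])/2); return f,c['cx'],c['cy']
def world(c,d,u,v):
    f,cx,cy=K(c); p=np.stack([(u-cx)/f*d,-(v-cy)/f*d,-d,np.ones_like(d)],-1)
    return (p@np.linalg.inv(c['view']).T)[...,:3]
def cloud(c,d):
    v,u=np.mgrid[0:480,0:640]; return world(c,d,u.astype(float),v.astype(float))
def proj(c,P):
    f,cx,cy=K(c); q=c['view']@np.append(P,1); return cx+f*q[0]/-q[2], cy-f*q[1]/-q[2]
E
python3 - <<'E'
from h import *
for n in ['scene','top']:
    c=get_calibration(n); print(n,{k:(v if k!='view' else np.round(v,3).tolist()) for k,v in c.items()})
    im,d=camera(n); cv2.imwrite(f'pics/{n}0.png',im); np.save(f'{n}0.npy',d)
    for t in ['dispenser','mat','rack','dock','carriage','canister','torch','kidney_dish','forceps']:
        for r in recognise(n,t)[:4]: print(t,round(r['p'],2),np.round(r['at'],3),np.round(proj(c,r['at'])))
E
```

```text
pics
scene {'vertical_fov': 49.81034541098731, 'cx': 321.3422015361348, 'cy': 246.02755678983974, 'view': [[0.112, 0.994, 0.005, -0.163], [-0.737, 0.08, 0.671, 0.322], [0.666, -0.079, 0.742, -1.521], [0.0, 0.0, 0.0, 1.0]]}
dispenser 0.88 [0.432 0.214 0.095] [365. 209.]
dispenser 0.57 [0.565 0.235 0.075] [384. 258.]
mat 0.88 [ 0.549 -0.005  0.002] [273. 283.]
mat 0.86 [ 0.346 -0.029  0.004] [260. 219.]
mat 0.73 [0.57  0.427 0.014] [466. 270.]
rack 0.71 [0.567 0.216 0.04 ] [374. 270.]
rack 0.55 [0.555 0.231 0.078] [381. 254.]
dock 0.83 [ 0.471 -0.196  0.02 ] [187. 258.]
carriage 0.7 [0.409 0.219 0.112] [365. 197.]
canister 0.92 [0.746 0.179 0.094] [374. 326.]
torch 0.82 [0.569 0.426 0.013] [465. 271.]
kidney_dish 0.69 [ 0.714 -0.025  0.007] [267. 347.]
forceps 0.81 [ 0.713 -0.206  0.005] [176. 355.]
top {'vertical_fov': 50.16377802945119, 'cx': 311.04907570511926, 'cy': 224.57903578384634, 'view': [[-0.022, -1.0, -0.021, 0.114], [0.985, -0.025, 0.173, -0.544], [-0.173, -0.017, 0.985, -0.94], [0.0, 0.0, 0.0, 1.0]]}
dispenser 0.71 [0.404 0.213 0.109] [249. 299.]
dispenser 0.6 [0.545 0.232 0.079] [241. 224.]
mat 0.71 [ 0.54  -0.006  0.006] [365. 230.]
mat 0.55 [0.546 0.23  0.082] [242. 224.]
rack 0.67 [0.54  0.22  0.037] [250. 231.]
rack 0.33 [0.712 0.182 0.105] [265. 134.]
dock 0.97 [ 0.466 -0.2    0.007] [465. 265.]
carriage 0.63 [0.407 0.208 0.112] [251. 298.]
canister 0.91 [0.713 0.182 0.104] [266. 133.]
torch 0.61 [0.563 0.422 0.018] [151. 223.]
torch 0.53 [0.541 0.231 0.082] [241. 226.]
kidney_dish 0.71 [ 0.715 -0.021  0.006] [369. 146.]
forceps 0.97 [ 0.705 -0.206  0.005] [459. 149.]
```

View pics/scene0.png

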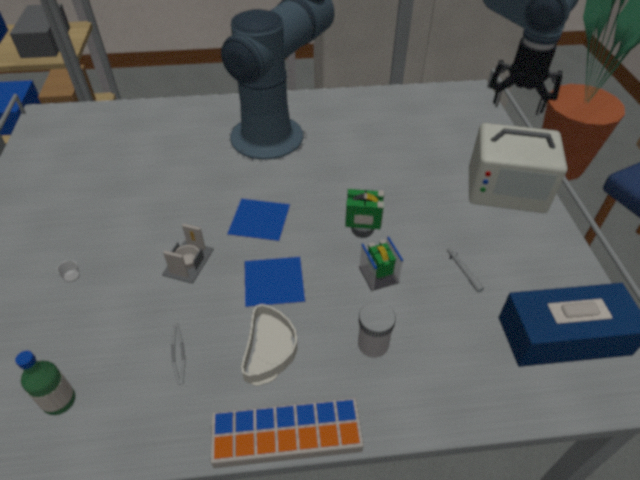

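View pics/top0.png

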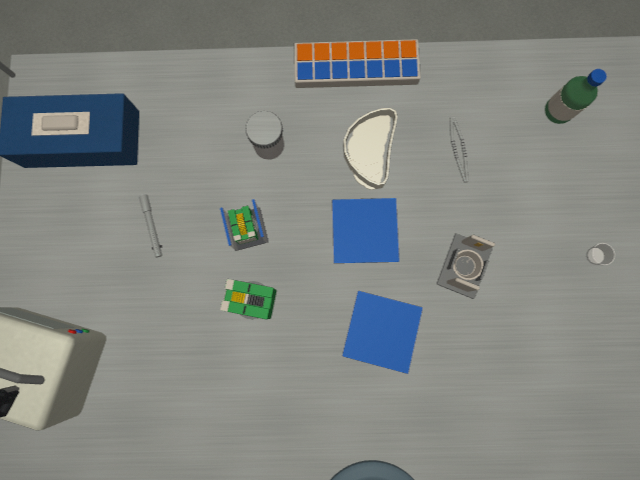

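The two scene pictures show these candidates:
- **Dispensers:** top (248,299) stands free and looks bigger. Top (242,224), scene (382,258), stands in the clear rack and is smaller, so it is the one meant.
- **Mats:** top (365,230) and (382,332). The first is farther from the base, at x≈0.54, so it is the one meant.

I'll confirm this in a crop and measure.

Run:
```python
from h import *
c=get_calibration('top'); im=cv2.imread('pics/top0.png'); d=np.load('top0.npy'); P=cloud(c,d)
a=cv2.resize(im[190:330,205:295],None,fx=4,fy=4,interpolation=cv2.INTER_CUBIC)
b=cv2.resize(im[222:308,425:505],None,fx=5,fy=5,interpolation=cv2.INTER_CUBIC)
o=np.zeros((560,770,3),np.uint8); o[:a.shape[0],:a.shape[1]]=a; o[:b.shape[0],365:365+b.shape[1]]=b
cv2.imwrite('pics/crop1.png',o)
hsv=cv2.cvtColor(im,cv2.COLOR_BGR2HSV)
H,S,V=hsv[...,0],hsv[...,1],hsv[...,2]
blue=(H>100)&(H<130)&(S>120); green=(H>45)&(H<80)&(S>100)
def rect(m,box,zmin,zmax,n):
    y0,y1,x0,x1=box; mm=np.zeros_like(m); mm[y0:y1,x0:x1]=m[y0:y1,x0:x1]
    mm&=(P[...,2]>zmin)&(P[...,2]<zmax)
    q=P[mm]; 
    if len(q)<10: print(n,len(q));return
    r=cv2.minAreaRect((q[:,:2]*1000).astype(np.float32)); print(n,len(q),np.round(r[0],1),np.round(r[1],1),round(r[2],1),'z',np.round(np.percentile(q[:,2],[5,50,95]),4))
rect(blue,(190,260,205,243),.06,.1,'railL'); rect(blue,(190,260,244,280),.06,.1,'railR')
rect(green,(190,260,205,285),.05,.1,'small'); rect(green,(265,330,205,295),.07,.13,'big')
rect(blue,(190,270,325,405),-.01,.02,'mat far'); rect(blue,(285,380,335,430),-.01,.02,'mat near')
allm=np.ones_like(blue)
rect(allm,(225,310,425,505),.072,.1,'cheeks'); rect(allm,(225,310,425,505),.008,.1,'dock')
rect((V>60),(225,310,425,505),.003,.1,'dockplate')
```

```text
railL 86 [542.  260.9] [71.7  4.7] 13.4 z [0.078  0.0808 0.0831]
railR 85 [556.4 200.4] [71.5  4.2] 13.6 z [0.078  0.0805 0.0829]
small 427 [547.6 230.8] [59.9 40. ] 13.3 z [0.0693 0.0799 0.0828]
big 1072 [406.1 216.3] [85.1 56.1] 77.8 z [0.0922 0.1077 0.1112]
mat far 4051 [541.4  -5.8] [128.6 130. ] 90.0 z [0.0003 0.0034 0.0065]
mat near 4483 [341.1 -31.6] [128.4 129.3] 74.2 z [0.0005 0.0034 0.0065]
cheeks 232 [ 465.5 -199.2] [46.5 94.8] 66.8 z [0.0733 0.0773 0.08  ]
dock 1347 [ 463.8 -198.4] [ 76.2 106.5] 65.9 z [0.0084 0.0287 0.0782]
dockplate 2576 [ 462.7 -199.9] [156.5 169.1] 86.6 z [0.0034 0.008  0.077 ]
```

View pics/crop1.png

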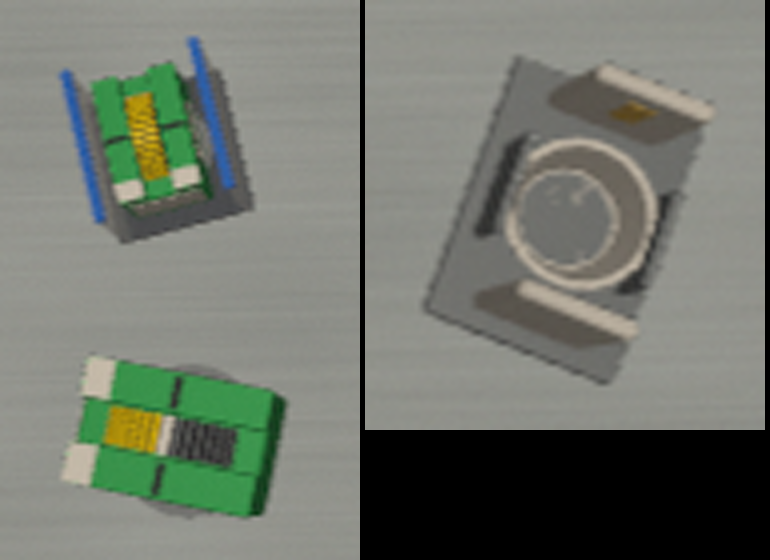

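The crop confirms both picks. The small 60x40 dispenser is in the rack with its white end towards the robot and only yellow knurling showing. The other one measures 85x56, so it is the large look-alike. The dock's cup is empty, with its x axis at about -23°. I'll go above the rack next.

```bash
cat >> h.py <<'E'
from scipy.spatial.transform import Rotation as Ro
def goto(x,y,z,yaw,flip=None):
    "shift/turn (tool axes) to tool-down pose with tool y axis along yaw deg"
    s=manip.read_state(); R0=Ro.from_quat(s['tcp_rot']); best=None
    for k in (0,180):
        a=np.radians(yaw+k); ty=np.array([np.cos(a),np.sin(a),0]); tz=np.array([0,0,-1.]); tx=np.cross(ty,tz)
        r=(R0.inv()*Ro.from_matrix(np.c_[tx,ty,tz])).as_rotvec(degrees=True)
        print('  shift mm',np.round(R0.inv().apply(np.array([x,y,z])-s['eef_pos'])*1000,1),'turn',np.round(r,1))
def st():
    s=manip.read_state(); R=Ro.from_quat(s['tcp_rot']).as_matrix()
    print('t',round(s['t'],2),'pos',np.round(s['eef_pos'],4),'yawY',round(np.degrees(np.arctan2(R[1,1],R[0,1])),1),'down',np.round(R[:,2],3),'j',np.round(s['joint_pos'],2),'F',np.round(s['wrist_force'],1),'gap',round(s['finger_gap'],4),'ff',s['finger_force'])
E
python3 - <<'E'
from h import *
st(); goto(.549,.2305,.22,13.4)
E
```

```text
t 1.0 pos [0.2925 0.5805 0.2313] yawY 63.3 down [-0. -0. -1.] j [ 0.93  0.25  1.56  0.    1.34 -0.17] F [-0.1 -0.  -0.7] gap 0.0852 ff 0.0
  shift mm [-386.5 -197.1   11.3] turn [-0.  -0.  49.9]
  shift mm [-386.5 -197.1   11.3] turn [   0.    -0.  -130.1]
```

Emit:
carry_out:
  plan:
    - [[-0.03,-0.015,-0.03],[0,0,5]]
    - [[-0.07,-0.035,-0.03],[0,0,10]]
    - [[-0.386,-0.197,-0.01],[0,0,50]]
    - [[-0.386,-0.197,-0.01],[0,0,50]]
    - [[-0.386,-0.197,-0.01],[0,0,50]]
    - [[-0.386,-0.197,-0.01],[0,0,50]]
    - [[-0.386,-0.197,-0.01],[0,0,50]]
    - [[-0.386,-0.197,-0.01],[0,0,50]]
    - [[-0.386,-0.197,-0.01],[0,0,50]]
    - [[-0.386,-0.197,-0.01],[0,0,50]]
    - [[-0.386,-0.197,-0.01],[0,0,50]]
    - [[-0.386,-0.197,-0.01],[0,0,50]]
  jaw: -1

```text
t: 2.0
eef_pos: [0.5512, 0.2265, 0.241]
tcp_rot: [0.623, 0.782, -0.0, 0.001]
wrist_force: [0.2, 0.3, 0.3]
finger_gap: 0.0852
finger_force: 0.0
```

Emit:
carry_out:
  plan:
    - [[0,0,0],[0,0,0]]
    - [[0,0,0],[0,0,0]]

```text
t: 2.17
eef_pos: [0.5483, 0.2312, 0.2413]
tcp_rot: [0.621, 0.784, 0.0, -0.0]
wrist_force: [0.7, 0.7, 0.5]
finger_gap: 0.0853
finger_force: 0.0
```

Run:
```python
from h import *
st()
c=get_calibration('wrist'); im,d=camera('wrist'); cv2.imwrite('pics/w1.png',im); np.save('w1.npy',d); P=cloud(c,d)
hsv=cv2.cvtColor(im,cv2.COLOR_BGR2HSV); H,S,V=[hsv[...,i] for i in range(3)]
blue=(H>100)&(H<130)&(S>120)&(P[...,2]>.07)&(P[...,2]<.09); green=(H>45)&(H<80)&(S>100)&(P[...,2]>.073)&(P[...,2]<.09)
for n,m in(('blue',blue),('green',green)):
    q=P[m]; q=q[np.hypot(q[:,0]-.549,q[:,1]-.23)<.07]
    if len(q): r=cv2.minAreaRect((q[:,:2]*1000).astype(np.float32)); print(n,len(q),np.round(r[0],1),np.round(r[1],1),round(r[2],1),np.round(np.median(q[:,2]),4))
goto(.549,.2305,.036,13.4)
```

```text
t 2.17 pos [0.5483 0.2312 0.2413] yawY 13.3 down [-0.  0. -1.] j [ 0.21  0.11  1.69  0.    1.34 -0.02] F [0.7 0.7 0.5] gap 0.0853 ff 0.0
blue 1250 [550.7 232. ] [73.5 67.1] 13.7 0.0798
green 1983 [549.5 232.9] [58.3 39.9] 13.0 0.0799
  shift mm [ -1.4   0.6 205.4] turn [ 0.  -0.  -0.1]
  shift mm [ -1.4   0.6 205.4] turn [ -0.   -0.  179.9]
```

View pics/w1.png

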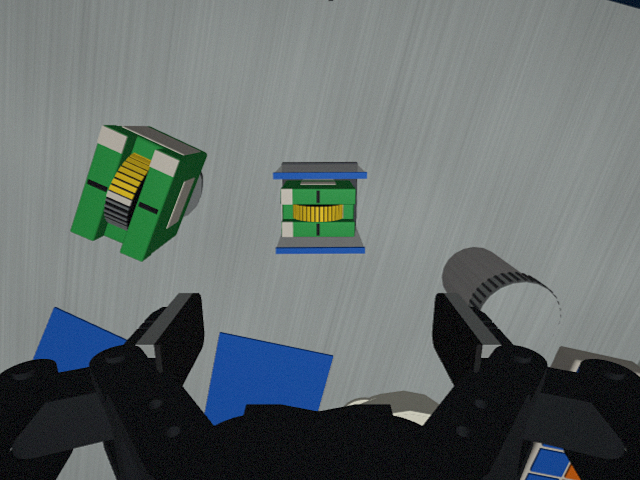

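The wrist view shows the racked dispenser at (320,207), its white end to the left and yellow knurling on top. The positions agree with the top view, so I'll descend and grip it.

Emit:
carry_out:
  plan:
    - [[0.0005,0.0015,0.03],[0,0,0]]
    - [[0.0005,0.0015,0.06],[0,0,0]]
    - [[0.0005,0.0015,0.09],[0,0,0]]
    - [[0.0005,0.0015,0.12],[0,0,0]]
    - [[0.0005,0.0015,0.145],[0,0,0]]
    - [[0.0005,0.0015,0.165],[0,0,0]]
    - [[0.0005,0.0015,0.18],[0,0,0]]
    - [[0.0005,0.0015,0.195],[0,0,0]]
    - [[0.0005,0.0015,0.205],[0,0,0]]
    - [[0.0005,0.0015,0.205],[0,0,0]]
    - [[0.0005,0.0015,0.205],[0,0,0]]

```text
t: 3.13
eef_pos: [0.5494, 0.2324, 0.0363]
tcp_rot: [0.62, 0.784, -0.0, -0.0]
wrist_force: [0.3, -0.5, -0.4]
finger_gap: 0.0855
finger_force: 0.0
```

Emit:
carry_out:
  plan:
    - [[0,0,0],[0,0,0]]
    - [[0,0,0],[0,0,0]]
    - [[0,0,0],[0,0,0]]
    - [[0,0,0],[0,0,0]]
    - [[0,0,0],[0,0,0]]
    - [[0,0,0],[0,0,0]]
    - [[0,0,0],[0,0,0]]
    - [[0,0,0],[0,0,0]]
    - [[0,0,0],[0,0,0]]
    - [[0,0,0],[0,0,0]]
  jaw: 1
  grip_force: 35

```text
t: 3.97
eef_pos: [0.5508, 0.232, 0.0378]
tcp_rot: [0.621, 0.784, 0.001, 0.001]
wrist_force: [-1.2, 0.4, 4.7]
finger_gap: 0.0595
finger_force: 39.0
```

Emit:
carry_out:
  plan:
    - [[0,0,-0.01],[0,0,0]]
    - [[0,0,-0.025],[0,0,0]]
    - [[0,0,-0.045],[0,0,0]]
    - [[0,0,-0.065],[0,0,0]]
    - [[0,0,-0.085],[0,0,0]]
    - [[0,0,-0.105],[0,0,0]]
    - [[0,0,-0.12],[0,0,0]]
    - [[0,0,-0.13],[0,0,0]]
    - [[0,0,-0.13],[0,0,0]]

```text
t: 4.72
eef_pos: [0.5512, 0.2319, 0.1691]
tcp_rot: [0.621, 0.784, 0.002, 0.002]
wrist_force: [0.5, 0.4, -2.9]
finger_gap: 0.0595
finger_force: 38.5
```

Run:
```python
from h import *
st(); goto(.541,-.006,.166,-23)
```

```text
t 4.72 pos [0.5512 0.2319 0.1691] yawY 13.2 down [ 0.005  0.001 -1.   ] j [ 0.21  0.19  1.75 -0.    1.21 -0.02] F [ 0.5  0.4 -2.9] gap 0.0595 ff 38.466640412807465
  shift mm [-229.2  -64.5    2.8] turn [ 0.3 -0.1 36.2]
  shift mm [-229.2  -64.5    2.8] turn [ 1.000e-01  3.000e-01 -1.437e+02]
```

Emit:
carry_out:
  plan:
    - [[-0.012,-0.003,0],[0,0,2]]
    - [[-0.036,-0.01,0],[0,0,6]]
    - [[-0.062,-0.017,0],[0,0,10]]
    - [[-0.088,-0.025,0],[0,0,14]]
    - [[-0.114,-0.032,0],[0,0,18]]
    - [[-0.14,-0.04,0],[0,0,22]]
    - [[-0.166,-0.047,0],[0,0,26]]
    - [[-0.19,-0.053,0],[0,0,30]]
    - [[-0.21,-0.059,0],[0,0,34]]
    - [[-0.223,-0.063,0],[0,0,36]]
    - [[-0.229,-0.064,0],[0,0,36.3]]
    - [[-0.229,-0.064,0],[0,0,36.3]]

```text
t: 5.72
eef_pos: [0.5392, -0.0072, 0.1649]
tcp_rot: [0.835, 0.551, -0.001, -0.001]
wrist_force: [0.4, 0.1, -1.1]
finger_gap: 0.0595
finger_force: 38.4
```

Emit:
carry_out:
  plan:
    - [[0,0,0.02],[0,0,0]]
    - [[0,0,0.04],[0,0,0]]
    - [[0,0,0.06],[0,0,0]]
    - [[0,0,0.08],[0,0,0]]
    - [[0,0,0.1],[0,0,0]]
    - [[0,0,0.112],[0,0,0]]
    - [[0,0,0.12],[0,0,0]]
    - [[0,0,0.123],[0,0,0]]
    - [[0,0,0.123],[0,0,0]]

```text
t: 6.47
eef_pos: [0.54, -0.0056, 0.0429]
tcp_rot: [0.834, 0.552, -0.0, -0.0]
wrist_force: [0.5, -0.5, -1.7]
finger_gap: 0.0599
finger_force: 38.5
```

Run:
```python
from h import *
st()
```

```text
t 6.47 pos [ 0.54   -0.0056  0.0429] yawY -23.0 down [-0.001  0.    -1.   ] j [-0.22  0.25  1.94  0.    0.95  0.18] F [ 0.5 -0.5 -1.7] gap 0.0599 ff 38.4817636013031
```

Emit:
carry_out:
  plan:
    - [[0,0,0.002],[0,0,0]]
    - [[0,0,0.003],[0,0,0]]
    - [[0,0,0.004],[0,0,0]]
    - [[0,0,0.005],[0,0,0]]
    - [[0,0,0.006],[0,0,0]]
    - [[0,0,0.006],[0,0,0]]
    - [[0,0,0.006],[0,0,0]]

```text
t: 7.05
eef_pos: [0.5401, -0.0059, 0.0373]
tcp_rot: [0.834, 0.552, 0.0, 0.0]
wrist_force: [0.1, 0.7, -1.6]
finger_gap: 0.0597
finger_force: 38.5
```

Emit:
carry_out:
  plan:
    - [[0,0,0.001],[0,0,0]]
    - [[0,0,0.0015],[0,0,0]]
    - [[0,0,0.002],[0,0,0]]
    - [[0,0,0.002],[0,0,0]]
    - [[0,0,0.002],[0,0,0]]

```text
t: 7.47
eef_pos: [0.5404, -0.0059, 0.0367]
tcp_rot: [0.834, 0.552, -0.0, -0.0]
wrist_force: [-5.4, 0.7, 9.6]
finger_gap: 0.0596
finger_force: 39.8
```

Contact with the mat shows as 9.6 N. I'll release and back off.

Emit:
carry_out:
  plan:
    - [[0,0,0],[0,0,0]]
    - [[0,0,0],[0,0,0]]
    - [[0,0,0],[0,0,0]]
    - [[0,0,0],[0,0,0]]
    - [[0,0,0],[0,0,0]]
    - [[0,0,0],[0,0,0]]
    - [[0,0,0],[0,0,0]]
    - [[0,0,0],[0,0,0]]
    - [[0,0,0],[0,0,0]]
    - [[0,0,0],[0,0,0]]
  jaw: -1

```text
t: 8.3
eef_pos: [0.5401, -0.0059, 0.0353]
tcp_rot: [0.834, 0.552, -0.0, -0.0]
wrist_force: [-0.2, 0.0, -1.3]
finger_gap: 0.0855
finger_force: 0.0
```

Emit:
carry_out:
  plan:
    - [[0,0,-0.02],[0,0,0]]
    - [[0,0,-0.05],[0,0,0]]
    - [[0,0,-0.08],[0,0,0]]
    - [[0,0,-0.11],[0,0,0]]
    - [[0,0,-0.14],[0,0,0]]
    - [[0,0,-0.17],[0,0,0]]
    - [[0,0,-0.18],[0,0,7]]
    - [[0,0,-0.18],[0,0,14]]
    - [[0,0,-0.18],[0,0,14]]
    - [[0,0,-0.18],[0,0,14]]

```text
t: 9.13
eef_pos: [0.5398, -0.0058, 0.215]
tcp_rot: [0.894, 0.447, -0.0, -0.0]
wrist_force: [-0.2, 0.5, -0.1]
finger_gap: 0.0856
finger_force: 0.0
```

```bash
cat >> h.py <<'E'
def look(name,zlo,zhi,ctr,rad,out=None):
    c=get_calibration(name); im,d=camera(name); P=cloud(c,d)
    if out: cv2.imwrite(out,im)
    hsv=cv2.cvtColor(im,cv2.COLOR_BGR2HSV); H,S,V=[hsv[...,i] for i in range(3)]
    g=(P[...,2]>zlo)&(P[...,2]<zhi)&(d>0)&(np.hypot(P[...,0]-ctr[0],P[...,1]-ctr[1])<rad)
    for n,m in (('all',g),('green',g&(H>45)&(H<80)&(S>100)),('white',g&(S<60)&(V>120))):
        q=P[m]
        if len(q)>5:
            r=cv2.minAreaRect((q[:,:2]*1000).astype(np.float32)); print(n,len(q),'ctr',np.round(r[0],1),np.round(r[1],1),round(r[2],1),'z',np.round(np.percentile(q[:,2],[5,50,95]),4))
    return c,im,d,P
E
python3 - <<'E'
from h import *
st(); look('wrist',.071,.09,(.54,-.006),.05,'pics/w2.png'); look('top',.071,.09,(.54,-.006),.05,'pics/t2.png')
E
```

```text
t 9.13 pos [ 0.5398 -0.0058  0.215 ] yawY -36.9 down [-0.  0. -1.] j [-0.22  0.    1.85 -0.    1.29  0.42] F [-0.2  0.5 -0.1] gap 0.0856 ff 0.0
all 3848 ctr [541.   -4.7] [40.4 60. ] 67.0 z [0.0746 0.079  0.0827]
green 2382 ctr [541.7  -4.8] [40.  58.4] 66.9 z [0.0753 0.0788 0.08  ]
white 399 ctr [518.3   5. ] [39.2  9.3] 66.8 z [0.0783 0.0794 0.0806]
```

View pics/w2.png

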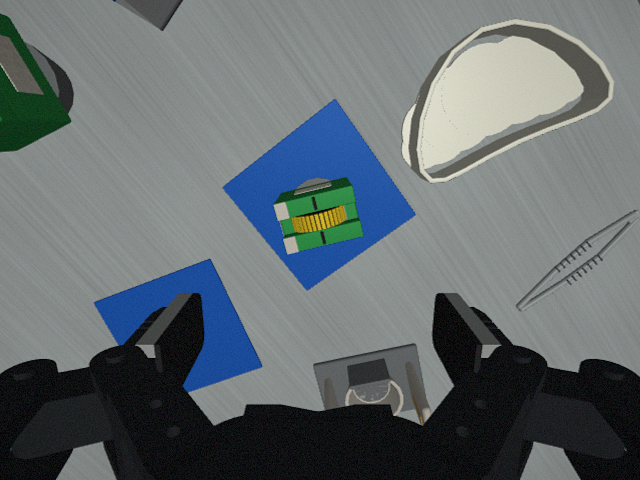

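The dispenser stands upright on the mat in the middle of the picture, at (318,215), and measures (0.541,-0.005) with yaw -23°. Next I turn the tool 76° to take it by the broad faces.

Emit:
carry_out:
  plan:
    - [[0,0,0],[0,0,7]]
    - [[0,0,0],[0,0,14]]
    - [[0,0,0],[0,0,21]]
    - [[0,0,0],[0,0,28]]
    - [[0,0,0],[0,0,35]]
    - [[0,0,0],[0,0,42]]
    - [[0,0,0],[0,0,49]]
    - [[0,0,0],[0,0,56]]
    - [[0,0,0],[0,0,63]]
    - [[0,0,0],[0,0,70]]
    - [[0,0,0],[0,0,76]]
    - [[0,0,0],[0,0,76]]

```text
t: 10.23
eef_pos: [0.5397, -0.0058, 0.2144]
tcp_rot: [0.98, -0.2, -0.001, -0.0]
wrist_force: [-0.4, -0.4, 0.0]
finger_gap: 0.0851
finger_force: 0.0
```

Run:
```python
from h import *
st(); goto(.541,-.005,.049,67)
c,im,d,P=look('wrist',.071,.09,(.54,-.006),.05)
print('dock'); look('top',.072,.09,(.4655,-.199),.07)
g=(P[...,2]>.016)&(P[...,2]<.034)&(np.hypot(P[...,0]-.4655,P[...,1]+.199)<.03); print(g.sum())
```

```text
t 10.23 pos [ 0.5397 -0.0058  0.2144] yawY -113.0 down [-0.002  0.    -1.   ] j [-0.22  0.    1.85 -0.    1.29  1.75] F [-0.4 -0.4  0. ] gap 0.0851 ff 0.0
  shift mm [  1.1  -1.3 165.4] turn [ 1.0e-01 -0.0e+00  1.8e+02]
  shift mm [  1.1  -1.3 165.4] turn [ 0.   0.1 -0. ]
all 3640 ctr [541.3  -4.7] [40. 60.] 66.9 z [0.076  0.079  0.0828]
green 2266 ctr [542.2  -5.2] [39.7 58. ] 66.9 z [0.0775 0.0788 0.08  ]
white 363 ctr [518.4   4.9] [39.4  9. ] 67.8 z [0.0784 0.0795 0.0808]
dock
all 227 ctr [ 465.1 -199.1] [45.2 94.3] 66.0 z [0.0742 0.0774 0.0807]
white 216 ctr [ 465.1 -199.1] [45.2 94.3] 66.0 z [0.0745 0.0778 0.0807]
1712
```

Emit:
carry_out:
  plan:
    - [[0.001,-0.001,0.025],[0,0,0]]
    - [[0.001,-0.001,0.055],[0,0,0]]
    - [[0.001,-0.001,0.08],[0,0,0]]
    - [[0.001,-0.001,0.105],[0,0,0]]
    - [[0.001,-0.001,0.125],[0,0,0]]
    - [[0.001,-0.001,0.145],[0,0,0]]
    - [[0.001,-0.001,0.158],[0,0,0]]
    - [[0.001,-0.001,0.165],[0,0,0]]
    - [[0.001,-0.001,0.165],[0,0,0]]
    - [[0.001,-0.001,0.165],[0,0,0]]

```text
t: 11.17
eef_pos: [0.5416, -0.0054, 0.0505]
tcp_rot: [0.98, -0.199, 0.0, -0.0]
wrist_force: [-0.1, -0.0, 0.4]
finger_gap: 0.0855
finger_force: 0.0
```

Emit:
carry_out:
  plan:
    - [[0,0,0],[0,0,0]]
    - [[0,0,0],[0,0,0]]
    - [[0,0,0],[0,0,0]]
    - [[0,0,0],[0,0,0]]
    - [[0,0,0],[0,0,0]]
    - [[0,0,0],[0,0,0]]
    - [[0,0,0],[0,0,0]]
    - [[0,0,0],[0,0,0]]
    - [[0,0,0],[0,0,0]]
    - [[0,0,0],[0,0,0]]
    - [[0,0,0],[0,0,0]]
    - [[0,0,0],[0,0,0]]
  jaw: 1
  grip_force: 30

```text
t: 12.17
eef_pos: [0.542, -0.0055, 0.0511]
tcp_rot: [0.98, -0.2, 0.001, 0.0]
wrist_force: [-0.6, -0.2, 6.2]
finger_gap: 0.0394
finger_force: 33.5
```

Emit:
carry_out:
  plan:
    - [[0,0,-0.01],[0,0,0]]
    - [[0,0,-0.025],[0,0,0]]
    - [[0,0,-0.045],[0,0,0]]
    - [[0,0,-0.065],[0,0,0]]
    - [[0,0,-0.085],[0,0,0]]
    - [[0,0,-0.105],[0,0,0]]
    - [[0,0,-0.12],[0,0,0]]
    - [[0,0,-0.13],[0,0,0]]
    - [[0,0,-0.13],[0,0,0]]
    - [[0,0,-0.13],[0,0,0]]

```text
t: 13.0
eef_pos: [0.5412, -0.0053, 0.1801]
tcp_rot: [0.98, -0.2, -0.0, -0.0]
wrist_force: [-0.5, -0.1, -2.2]
finger_gap: 0.0396
finger_force: 32.6
```

Run:
```python
from h import *
st(); goto(.465,-.199,.178,66.7)
```

```text
t 13.0 pos [ 0.5412 -0.0053  0.1801] yawY -113.0 down [-0.  0. -1.] j [-0.22  0.04  1.88  0.    1.22  1.75] F [-0.5 -0.1 -2.2] gap 0.0396 ff 32.56496675312519
  shift mm [  5.7 208.    2.1] turn [  -0.     0.  -179.7]
  shift mm [  5.7 208.    2.1] turn [0.  0.  0.3]
```

Emit:
carry_out:
  plan:
    - [[0,0.01,0],[0,0,0]]
    - [[0.001,0.03,0],[0,0,0]]
    - [[0.002,0.055,0],[0,0,0]]
    - [[0.003,0.08,0],[0,0,0]]
    - [[0.004,0.105,0],[0,0,0]]
    - [[0.005,0.13,0],[0,0,0]]
    - [[0.006,0.155,0],[0,0,0]]
    - [[0.0065,0.178,0],[0,0,0]]
    - [[0.0065,0.195,0],[0,0,0]]
    - [[0.0065,0.204,0],[0,0,0]]
    - [[0.0065,0.208,0],[0,0,0.3]]
    - [[0.0065,0.208,0],[0,0,0.3]]

```text
t: 14.0
eef_pos: [0.4653, -0.1996, 0.1795]
tcp_rot: [0.979, -0.203, -0.001, -0.0]
wrist_force: [-0.1, 0.8, -1.5]
finger_gap: 0.0396
finger_force: 32.5
```

Emit:
carry_out:
  plan:
    - [[0,0,0],[0,0,0]]
    - [[0,0,0],[0,0,0]]

```text
t: 14.17
eef_pos: [0.4661, -0.1985, 0.18]
tcp_rot: [0.979, -0.202, -0.0, -0.0]
wrist_force: [-0.3, 0.3, -2.1]
finger_gap: 0.0394
finger_force: 32.5
```

Run:
```python
from h import *
st(); goto(.465,-.199,.0535,66.7)
c,im,d,P=look('wrist',.072,.085,(.465,-.199),.08,'pics/w3.png')
```

```text
t 14.17 pos [ 0.4661 -0.1985  0.18  ] yawY -113.3 down [-0.     0.001 -1.   ] j [-0.63 -0.04  1.96  0.    1.22  1.35] F [-0.3  0.3 -2.1] gap 0.0394 ff 32.458356991410255
  shift mm [ -0.8   1.  126.5] turn [-1.0e-01 -0.0e+00 -1.8e+02]
  shift mm [ -0.8   1.  126.5] turn [-0.  0.  0.]
all 906 ctr [ 505.8 -215.5] [45.3  7.8] 66.8 z [0.075  0.0774 0.0787]
white 781 ctr [ 505.7 -215.6] [45.1  7.1] 66.1 z [0.076  0.0776 0.0787]
```

View pics/w3.png

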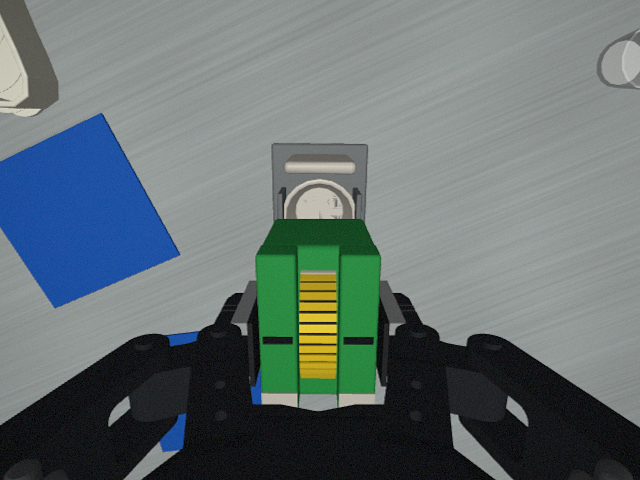

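The wrist view shows the dispenser held upright above the dock and in line with it. The cup is at (320,200) and the far cheek at (320,167). A thin white strip shows just below (320,272), at the +x end. I'll descend now.

Emit:
carry_out:
  plan:
    - [[0.0005,0,0.015],[0,0,0]]
    - [[0.0005,0,0.035],[0,0,0]]
    - [[0.0005,0,0.055],[0,0,0]]
    - [[0.0005,0,0.075],[0,0,0]]
    - [[0.0005,0,0.09],[0,0,0]]
    - [[0.0005,0,0.1],[0,0,0]]
    - [[0.0005,0,0.107],[0,0,0]]
    - [[0.0005,0,0.112],[0,0,0]]
    - [[0.0005,0,0.116],[0,0,0]]
    - [[0.0005,0,0.119],[0,0,0]]
    - [[0.0005,0,0.121],[0,0,0]]
    - [[0.0005,0,0.121],[0,0,0]]

```text
t: 15.22
eef_pos: [0.4666, -0.1996, 0.0594]
tcp_rot: [0.979, -0.202, 0.0, 0.0]
wrist_force: [0.0, 0.5, -1.3]
finger_gap: 0.0395
finger_force: 32.5
```

Emit:
carry_out:
  plan:
    - [[0,0,0.001],[0,0,0]]
    - [[0,0,0.002],[0,0,0]]
    - [[0,0,0.003],[0,0,0]]
    - [[0,0,0.004],[0,0,0]]
    - [[0,0,0.0045],[0,0,0]]
    - [[0,0,0.0045],[0,0,0]]

```text
t: 15.72
eef_pos: [0.4665, -0.1995, 0.0547]
tcp_rot: [0.979, -0.202, 0.0, -0.0]
wrist_force: [-0.3, 0.8, -2.9]
finger_gap: 0.0395
finger_force: 32.5
```

Emit:
carry_out:
  plan:
    - [[0,0,0.001],[0,0,0]]
    - [[0,0,0.0015],[0,0,0]]
    - [[0,0,0.002],[0,0,0]]
    - [[0,0,0.0025],[0,0,0]]
    - [[0,0,0.0025],[0,0,0]]

```text
t: 16.13
eef_pos: [0.4669, -0.1998, 0.0541]
tcp_rot: [0.979, -0.202, -0.0, -0.0]
wrist_force: [-4.3, 3.7, 12.0]
finger_gap: 0.0397
finger_force: 34.1
```

Emit:
carry_out:
  plan:
    - [[0,0,0],[0,0,0]]
    - [[0,0,0],[0,0,0]]
    - [[0,0,0],[0,0,0]]
    - [[0,0,0],[0,0,0]]
    - [[0,0,0],[0,0,0]]
    - [[0,0,0],[0,0,0]]
    - [[0,0,0],[0,0,0]]
    - [[0,0,0],[0,0,0]]
  jaw: -1

```text
t: 16.8
eef_pos: [0.4664, -0.1995, 0.0522]
tcp_rot: [0.979, -0.202, -0.0, -0.0]
wrist_force: [-0.4, -0.0, -0.2]
finger_gap: 0.0853
finger_force: 0.0
```

Emit:
carry_out:
  plan:
    - [[0,0,-0.02],[0,0,0]]
    - [[0,0,-0.05],[0,0,0]]
    - [[0,0,-0.08],[0,0,0]]
    - [[0,0,-0.11],[0,0,0]]
    - [[0,0,-0.14],[0,0,0]]
    - [[0,0,-0.16],[0,0,0]]
    - [[0,0,-0.16],[0,0,0]]
    - [[0,0,-0.16],[0,0,0]]

```text
t: 17.47
eef_pos: [0.467, -0.1999, 0.2134]
tcp_rot: [0.979, -0.202, 0.001, 0.001]
wrist_force: [-0.6, 0.6, -0.3]
finger_gap: 0.085
finger_force: 0.0
```

Run:
```python
from h import *
st()
c,im,d,P=look('wrist',.0795,.095,(.466,-.199),.05)
u,v=map(int,proj(c,np.array([.466,-.199,.082]))); print(u,v)
u0=max(0,u-80);v0=max(0,v-75)
cv2.imwrite('pics/w4.png',cv2.resize(im[v0:v0+150,u0:u0+160],None,fx=4,fy=4,interpolation=cv2.INTER_CUBIC))
look('top',.0795,.095,(.466,-.199),.05)
```

```text
t 17.47 pos [ 0.467  -0.1999  0.2134] yawY -113.3 down [ 0.002 -0.002 -1.   ] j [-0.63 -0.08  1.93  0.    1.28  1.35] F [-0.6  0.6 -0.3] gap 0.085 ff 0.0
all 3521 ctr [ 466.9 -198.9] [40.1 86.6] 67.0 z [0.0806 0.0821 0.0859]
green 2312 ctr [ 470.6 -200.6] [39.7 50.5] 66.7 z [0.0807 0.0819 0.083 ]
white 417 ctr [ 466.9 -198.9] [39.9 86.7] 67.3 z [0.0812 0.0825 0.0836]
318 225
all 590 ctr [ 457.  -196.2] [41.  75.9] 67.1 z [0.0799 0.0828 0.0864]
green 326 ctr [ 465.4 -198.8] [39.  58.6] 68.9 z [0.0802 0.0825 0.085 ]
white 88 ctr [ 455.  -195.5] [38.9 72.5] 64.9 z [0.0798 0.0825 0.0862]
```

View pics/w4.png

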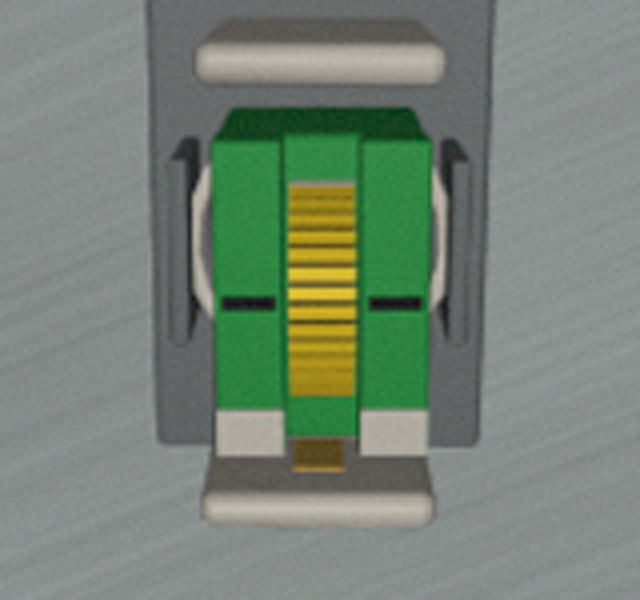

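The dispenser is home: its rails are at z 0.082 and it is centred at about (0.466,-0.199). The white mark just shows at crop (322,184), at the +x edge of the opening. I'll work out the wheel angle and the start of the stroke.

```bash
cat >> h.py <<'E'
from scipy.optimize import brentq
C=np.array([.4663,-.1987]); EX=np.array([.9195,-.393])
def wheel_angle(c,u,v):
    "angle of the wheel surface point seen at pixel"
    f=lambda a: proj(c,np.append(C+EX*.022*np.sin(a),.064+.022*np.cos(a)))[1]-v
    return brentq(f,-1.2,1.2)
E
python3 - <<'E'
from h import *
c=get_calibration('wrist')
for v in (150+180/4,150+184/4,150+395/4,150+303/4): print(v,round(wheel_angle(c,318,v),3))
st(); p=C+EX*.007; goto(p[0],p[1],.095,66.8)
E
```

```text
195.0 1.054
196.0 1.004Traceback (most recent call last):
  File "<stdin>", line 3, in <module>
  File "h.py", line 38, in wheel_angle
    return brentq(f,-1.2,1.2)
    r = _zeros._brentq(f, a, b, xtol, rtol, maxiter, args, full_output, disp)
ValueError: f(a) and f(b) must have different signs
```

Emit:
carry_out:
  plan:
    - [[0,0,0],[0,0,0]]
    - [[0,0,0],[0,0,0]]
    - [[0,0,0],[0,0,0]]
    - [[0,0,0],[0,0,0]]
    - [[0,0,0],[0,0,0]]
    - [[0,0,0],[0,0,0]]
    - [[0,0,0],[0,0,0]]
    - [[0,0,0],[0,0,0]]
    - [[0,0,0],[0,0,0]]
    - [[0,0,0],[0,0,0]]
    - [[0,0,0],[0,0,0]]
    - [[0,0,0],[0,0,0]]
  jaw: 1
  grip_force: 20

```text
t: 18.57
eef_pos: [0.4665, -0.1995, 0.2123]
tcp_rot: [0.979, -0.202, 0.0, 0.0]
wrist_force: [0.5, -0.9, -0.2]
finger_gap: -0.0
finger_force: 0.0
```

Run:
```python
from h import *
st(); p=C+EX*.007; goto(p[0],p[1],.092,66.8)
```

```text
t 18.57 pos [ 0.4665 -0.1995  0.2123] yawY -113.3 down [ 0. -0. -1.] j [-0.63 -0.08  1.94 -0.    1.28  1.35] F [ 0.5 -0.9 -0.2] gap -0.0 ff 0.0
  shift mm [  6.5  -0.7 120.3] turn [ -0.   -0.  179.9]
  shift mm [  6.5  -0.7 120.3] turn [ 0.  -0.  -0.1]
```

Emit:
carry_out:
  plan:
    - [[0.0065,-0.0005,0.025],[0,0,0]]
    - [[0.0065,-0.0005,0.05],[0,0,0]]
    - [[0.0065,-0.0005,0.075],[0,0,0]]
    - [[0.0065,-0.0005,0.095],[0,0,0]]
    - [[0.0065,-0.0005,0.11],[0,0,0]]
    - [[0.0065,-0.0005,0.118],[0,0,0]]
    - [[0.0065,-0.0005,0.12],[0,0,0]]
    - [[0.0065,-0.0005,0.12],[0,0,0]]
    - [[0.0065,-0.0005,0.12],[0,0,0]]

```text
t: 19.32
eef_pos: [0.4733, -0.2021, 0.0934]
tcp_rot: [0.979, -0.202, 0.001, 0.0]
wrist_force: [-0.0, 0.0, 1.0]
finger_gap: 0.0001
finger_force: 0.0
```

Emit:
carry_out:
  plan:
    - [[0,0,0.001],[0,0,0]]
    - [[0,0,0.002],[0,0,0]]
    - [[0,0,0.003],[0,0,0]]
    - [[0,0,0.004],[0,0,0]]
    - [[0,0,0.005],[0,0,0]]
    - [[0,0,0.006],[0,0,0]]
    - [[0,0,0.006],[0,0,0]]
    - [[0,0,0.006],[0,0,0]]

```text
t: 19.98
eef_pos: [0.4726, -0.2016, 0.0862]
tcp_rot: [0.979, -0.202, -0.0, -0.0]
wrist_force: [0.2, 0.1, -0.1]
finger_gap: -0.0001
finger_force: 0.0
```

Emit:
carry_out:
  plan:
    - [[0,0,0.0005],[0,0,0]]
    - [[0,0,0.001],[0,0,0]]
    - [[0,0,0.0015],[0,0,0]]
    - [[0,0,0.002],[0,0,0]]
    - [[0,0,0.002],[0,0,0]]

```text
t: 20.4
eef_pos: [0.4728, -0.2018, 0.0846]
tcp_rot: [0.979, -0.202, 0.0, 0.0]
wrist_force: [-0.3, 0.8, 3.4]
finger_gap: -0.0002
finger_force: 1.7
```

Emit:
carry_out:
  plan:
    - [[0,0,0.0008],[0,0,0]]
    - [[0,0,0.0008],[0,0,0]]
    - [[-0.0015,0,0.0008],[0,0,0]]
    - [[-0.003,0,0.0008],[0,0,0]]
    - [[-0.0045,0,0.0008],[0,0,0]]
    - [[-0.006,0,0.0008],[0,0,0]]
    - [[-0.0075,0,0.0008],[0,0,0]]
    - [[-0.009,0,0.0008],[0,0,0]]
    - [[-0.0105,0,0.0008],[0,0,0]]
    - [[-0.012,0,0.0008],[0,0,0]]
    - [[-0.012,0,0.0008],[0,0,0]]

```text
t: 21.32
eef_pos: [0.4613, -0.1968, 0.0835]
tcp_rot: [0.979, -0.202, -0.0, 0.0]
wrist_force: [-0.8, -0.2, 4.5]
finger_gap: -0.0001
finger_force: 2.3
```

Emit:
carry_out:
  plan:
    - [[0,0,-0.005],[0,0,0]]
    - [[0,0,-0.03],[0,0,0]]
    - [[0,0,-0.06],[0,0,0]]
    - [[0,0,-0.09],[0,0,0]]
    - [[0,0,-0.12],[0,0,0]]
    - [[0,0,-0.12],[0,0,0]]
    - [[0,0,-0.12],[0,0,0]]

```text
t: 21.9
eef_pos: [0.462, -0.1972, 0.2048]
tcp_rot: [0.979, -0.202, 0.001, 0.001]
wrist_force: [0.2, 0.3, -0.9]
finger_gap: -0.0003
finger_force: 0.0
```

```bash
cat >> h.py <<'E'
def wheel(png=None):
    st(); c=get_calibration('wrist'); im,d=camera('wrist')
    hsv=cv2.cvtColor(im,cv2.COLOR_BGR2HSV).astype(int)
    out=[]
    for a in np.arange(-.85,.96,.05):
        p=[proj(c,np.append(C+EX*.022*np.sin(a)+np.array([.393,.9195])*w,.064+.022*np.cos(a))) for w in (-.003,0,.003)]
        q=np.mean([hsv[int(round(v)),int(round(u))] for u,v in p],0); out.append(f"{a:.2f}:{int(q[0])}/{int(q[1])}/{int(q[2])}")
    print('  '.join(out))
    u,v=map(int,proj(c,np.append(C,.082))); v0=max(0,v-75); print('crop origin',u-80,v0,'tick row',[round(proj(c,np.append(C,.082))[1],1)])
    if png: cv2.imwrite(png,cv2.resize(im[v0:v0+150,u-80:u+80],None,fx=4,fy=4,interpolation=cv2.INTER_CUBIC))
    return c,im
E
python3 - <<'E'
from h import *
c,im=wheel('pics/w5.png')
E
```

```text
t 21.9 pos [ 0.462  -0.1972  0.2048] yawY -113.3 down [ 0.002 -0.001 -1.   ] j [-0.63 -0.08  1.96 -0.    1.27  1.35] F [ 0.2  0.3 -0.9] gap -0.0003 ff 0.0
-0.85:25/212/172  -0.80:24/207/183  -0.75:24/213/184  -0.70:24/213/184  -0.65:24/212/185  -0.60:24/216/173  -0.55:24/210/161  -0.50:25/211/191  -0.45:24/212/200  -0.40:24/204/168  -0.35:25/210/203  -0.30:24/209/211  -0.25:24/204/141  -0.20:24/213/206  -0.15:25/210/218  -0.10:24/172/93  -0.05:24/202/175  0.00:25/206/226  0.05:24/203/206  0.10:24/185/194  0.15:26/191/233  0.20:24/189/222  0.25:24/188/183  0.30:25/203/224  0.35:24/200/208  0.40:24/164/98  0.45:24/212/209  0.50:24/217/212  0.55:21/53/137  0.60:21/16/167  0.65:21/20/180  0.70:22/21/163  0.75:82/19/85  0.80:97/13/82  0.85:92/25/37  0.90:99/23/47  0.95:87/11/92
crop origin 238 144 tick row [np.float64(219.9)]
```

View pics/w5.png

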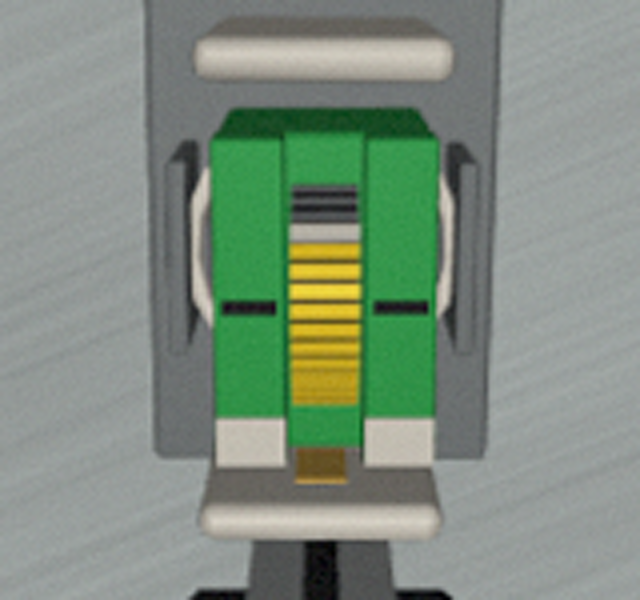

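The mark is now at crop (325,232), which is about 0.63 rad. It needs about 14 mm more, so I'll repeat the stroke from the +x side.

Emit:
carry_out:
  plan:
    - [[0.0125,0,0.02],[0,0,0]]
    - [[0.0125,0,0.045],[0,0,0]]
    - [[0.0125,0,0.07],[0,0,0]]
    - [[0.0125,0,0.09],[0,0,0]]
    - [[0.0125,0,0.105],[0,0,0]]
    - [[0.0125,0,0.113],[0,0,0]]
    - [[0.0125,0,0.116],[0,0,0]]
    - [[0.0125,0,0.117],[0,0,0]]
    - [[0.0125,0,0.118],[0,0,0]]
    - [[0.0125,0,0.119],[0,0,0]]
    - [[0.0125,0,0.12],[0,0,0]]
    - [[0.0125,0,0.12],[0,0,0]]

```text
t: 22.95
eef_pos: [0.4737, -0.2021, 0.0843]
tcp_rot: [0.979, -0.202, 0.001, 0.0]
wrist_force: [0.4, 1.1, 4.3]
finger_gap: 0.0001
finger_force: 1.9
```

Emit:
carry_out:
  plan:
    - [[0,0,0],[0,0,0]]
    - [[-0.0015,0,0],[0,0,0]]
    - [[-0.003,0,0],[0,0,0]]
    - [[-0.0045,0,0],[0,0,0]]
    - [[-0.006,0,0],[0,0,0]]
    - [[-0.0075,0,0],[0,0,0]]
    - [[-0.009,0,0],[0,0,0]]
    - [[-0.0105,0,0],[0,0,0]]
    - [[-0.012,0,0],[0,0,0]]
    - [[-0.0135,0,0],[0,0,0]]
    - [[-0.014,0,0],[0,0,0]]
    - [[-0.014,0,0],[0,0,0]]

```text
t: 23.95
eef_pos: [0.4601, -0.1962, 0.0835]
tcp_rot: [0.979, -0.202, -0.0, -0.0]
wrist_force: [0.8, 0.4, 4.3]
finger_gap: 0.0001
finger_force: 2.4
```

Emit:
carry_out:
  plan:
    - [[0,0,-0.005],[0,0,0]]
    - [[0,0,-0.03],[0,0,0]]
    - [[0,0,-0.06],[0,0,0]]
    - [[0,0,-0.09],[0,0,0]]
    - [[0,0,-0.12],[0,0,0]]
    - [[0,0,-0.12],[0,0,0]]
    - [[0,0,-0.12],[0,0,0]]

```text
t: 24.53
eef_pos: [0.4605, -0.1967, 0.2048]
tcp_rot: [0.979, -0.202, 0.001, 0.001]
wrist_force: [0.8, 0.1, -0.7]
finger_gap: 0.0003
finger_force: 0.0
```

Run:
```python
from h import *
c,im=wheel('pics/w6.png'); look('wrist',.0795,.095,(.466,-.199),.04)
```

```text
t 24.53 pos [ 0.4605 -0.1967  0.2048] yawY -113.3 down [ 0.002 -0.002 -1.   ] j [-0.63 -0.09  1.96 -0.    1.27  1.35] F [ 0.8  0.1 -0.7] gap 0.0003 ff 0.0
-0.85:24/216/171  -0.80:24/212/181  -0.75:24/211/186  -0.70:24/211/186  -0.65:24/208/186  -0.60:24/210/175  -0.55:24/209/160  -0.50:25/208/193  -0.45:24/214/196  -0.40:24/204/167  -0.35:24/212/203  -0.30:24/213/208  -0.25:24/202/142  -0.20:25/214/206  -0.15:24/216/215  -0.10:23/169/96  -0.05:24/202/178  0.00:25/208/227  0.05:24/208/195  0.10:20/15/209  0.15:21/20/220  0.20:19/21/221  0.25:98/13/58  0.30:97/16/100  0.35:107/20/61  0.40:90/25/30  0.45:78/11/95  0.50:115/13/49  0.55:91/51/21  0.60:66/9/62  0.65:83/12/80  0.70:81/29/35  0.75:86/10/87  0.80:91/14/85  0.85:116/15/40  0.90:121/16/45  0.95:77/15/74
crop origin 238 142 tick row [np.float64(217.8)]
all 3821 ctr [ 466.5 -198.6] [40.1 59.5] 66.2 z [0.0807 0.0821 0.0859]
green 2530 ctr [ 470.5 -200.4] [39.6 50.7] 66.2 z [0.0807 0.0819 0.083 ]
white 531 ctr [ 463.8 -197.5] [39.8 53.6] 66.5 z [0.0813 0.0826 0.0866]
```

View pics/w6.png

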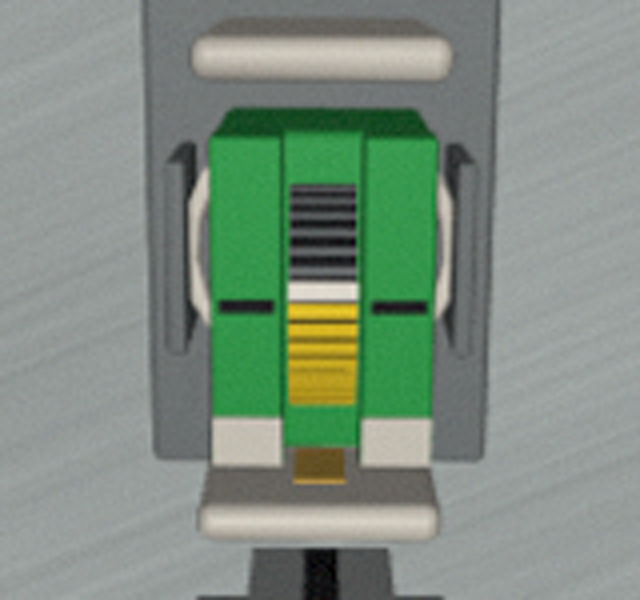

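The mark is at crop (323,291), just short of the ticks at row 307 and about 0.17 rad off. One more short stroke of 4 mm should bring it there.

Emit:
carry_out:
  plan:
    - [[0.009,0,0.02],[0,0,0]]
    - [[0.009,0,0.045],[0,0,0]]
    - [[0.009,0,0.07],[0,0,0]]
    - [[0.009,0,0.09],[0,0,0]]
    - [[0.009,0,0.105],[0,0,0]]
    - [[0.009,0,0.113],[0,0,0]]
    - [[0.009,0,0.116],[0,0,0]]
    - [[0.009,0,0.117],[0,0,0]]
    - [[0.009,0,0.118],[0,0,0]]
    - [[0.009,0,0.119],[0,0,0]]
    - [[0.009,0,0.12],[0,0,0]]
    - [[0.009,0,0.12],[0,0,0]]

```text
t: 25.63
eef_pos: [0.469, -0.2001, 0.0843]
tcp_rot: [0.979, -0.202, 0.001, 0.0]
wrist_force: [0.6, 0.9, 3.8]
finger_gap: 0.0002
finger_force: 1.9
```

Emit:
carry_out:
  plan:
    - [[0,0,0],[0,0,0]]
    - [[-0.001,0,0],[0,0,0]]
    - [[-0.002,0,0],[0,0,0]]
    - [[-0.003,0,0],[0,0,0]]
    - [[-0.004,0,0],[0,0,0]]
    - [[-0.004,0,0],[0,0,0]]
    - [[-0.004,0,0],[0,0,0]]

```text
t: 26.22
eef_pos: [0.465, -0.1984, 0.0837]
tcp_rot: [0.979, -0.202, 0.0, 0.0]
wrist_force: [0.8, 0.7, 4.8]
finger_gap: -0.0002
finger_force: 2.2
```

Emit:
carry_out:
  plan:
    - [[0,0,-0.005],[0,0,0]]
    - [[0,0,-0.03],[0,0,0]]
    - [[0,0,-0.06],[0,0,0]]
    - [[0,0,-0.09],[0,0,0]]
    - [[0,0,-0.12],[0,0,0]]
    - [[0,0,-0.12],[0,0,0]]
    - [[0,0,-0.12],[0,0,0]]

```text
t: 26.8
eef_pos: [0.4652, -0.1987, 0.2049]
tcp_rot: [0.979, -0.202, 0.001, 0.001]
wrist_force: [0.1, 0.5, -0.4]
finger_gap: -0.0002
finger_force: 0.0
```

```bash
sed -i 's/np.array(\[.4663,-.1987\])/np.array([.4658,-.1985])/' h.py
python3 - <<'E'
from h import *
c,im=wheel('pics/w7.png'); look('wrist',.0795,.095,(.466,-.199),.04)
E
```

```text
t 26.8 pos [ 0.4652 -0.1987  0.2049] yawY -113.3 down [ 0.002 -0.002 -1.   ] j [-0.63 -0.07  1.95 -0.    1.26  1.35] F [ 0.1  0.5 -0.4] gap -0.0002 ff 0.0
-0.85:24/214/168  -0.80:24/214/168  -0.75:24/213/180  -0.70:24/211/183  -0.65:24/210/183  -0.60:24/214/180  -0.55:24/212/190  -0.50:24/213/195  -0.45:24/208/184  -0.40:24/197/122  -0.35:24/214/194  -0.30:24/218/185  -0.25:24/194/106  -0.20:24/211/191  -0.15:24/211/213  -0.10:24/197/120  -0.05:24/207/216  0.00:25/206/225  0.05:22/109/112  0.10:23/12/192  0.15:23/18/217  0.20:23/21/223  0.25:40/10/57  0.30:100/19/89  0.35:100/10/72  0.40:115/25/32  0.45:102/14/85  0.50:109/24/60  0.55:114/34/29  0.60:91/10/94  0.65:91/12/84  0.70:99/19/38  0.75:95/9/74  0.80:88/10/94  0.85:89/17/54  0.90:101/11/74  0.95:106/9/86
crop origin 238 150 tick row [np.float64(225.5)]
all 3756 ctr [ 466.4 -198.5] [40.1 59.8] 66.4 z [0.0807 0.0821 0.0859]
green 2475 ctr [ 470.5 -200.4] [39.7 50.8] 66.2 z [0.0807 0.0819 0.083 ]
white 519 ctr [ 464.1 -197.5] [40.1 54.6] 66.4 z [0.0813 0.0827 0.0865]
```

View pics/w7.png

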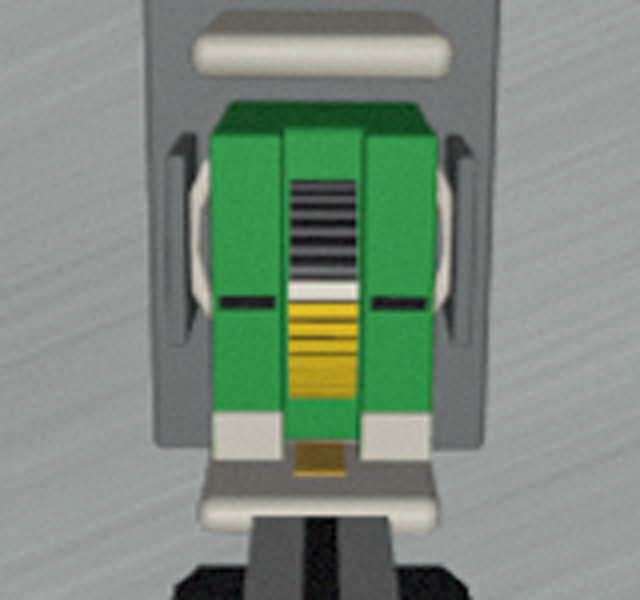

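The mark hardly moved, so each stroke loses about 3.4 mm to slack at the start; the 14 mm stroke also gave only 10.5 mm. The mark stands at about 0.15 rad, crop row 290 against the ticks at 303. The next stroke is therefore 6.7 mm.

Emit:
carry_out:
  plan:
    - [[0.006,0,0.02],[0,0,0]]
    - [[0.006,0,0.045],[0,0,0]]
    - [[0.006,0,0.07],[0,0,0]]
    - [[0.006,0,0.09],[0,0,0]]
    - [[0.006,0,0.105],[0,0,0]]
    - [[0.006,0,0.113],[0,0,0]]
    - [[0.006,0,0.116],[0,0,0]]
    - [[0.006,0,0.117],[0,0,0]]
    - [[0.006,0,0.118],[0,0,0]]
    - [[0.006,0,0.119],[0,0,0]]
    - [[0.006,0,0.12],[0,0,0]]
    - [[0.006,0,0.12],[0,0,0]]

```text
t: 27.9
eef_pos: [0.4709, -0.2009, 0.0843]
tcp_rot: [0.979, -0.202, 0.001, 0.0]
wrist_force: [-0.8, 1.7, 3.2]
finger_gap: 0.0003
finger_force: 1.9
```

Emit:
carry_out:
  plan:
    - [[0,0,0],[0,0,0]]
    - [[-0.001,0,0],[0,0,0]]
    - [[-0.002,0,0],[0,0,0]]
    - [[-0.003,0,0],[0,0,0]]
    - [[-0.004,0,0],[0,0,0]]
    - [[-0.005,0,0],[0,0,0]]
    - [[-0.006,0,0],[0,0,0]]
    - [[-0.0067,0,0],[0,0,0]]
    - [[-0.0067,0,0],[0,0,0]]
    - [[-0.0067,0,0],[0,0,0]]

```text
t: 28.73
eef_pos: [0.4642, -0.198, 0.0835]
tcp_rot: [0.979, -0.202, 0.0, -0.0]
wrist_force: [0.0, 0.6, 4.3]
finger_gap: -0.0002
finger_force: 2.3
```

Emit:
carry_out:
  plan:
    - [[0,0,-0.005],[0,0,0]]
    - [[0,0,-0.03],[0,0,0]]
    - [[0,0,-0.06],[0,0,0]]
    - [[0,0,-0.09],[0,0,0]]
    - [[0,0,-0.12],[0,0,0]]
    - [[0,0,-0.12],[0,0,0]]
    - [[0,0,-0.12],[0,0,0]]

```text
t: 29.32
eef_pos: [0.4645, -0.1984, 0.2048]
tcp_rot: [0.979, -0.202, 0.001, 0.001]
wrist_force: [-0.2, -0.4, 0.3]
finger_gap: -0.0
finger_force: 0.0
```

Run:
```python
from h import *
c,im=wheel('pics/w8.png'); look('wrist',.0795,.095,(.466,-.199),.04)
```

```text
t 29.32 pos [ 0.4645 -0.1984  0.2048] yawY -113.3 down [ 0.002 -0.002 -1.   ] j [-0.63 -0.07  1.95 -0.    1.26  1.35] F [-0.2 -0.4  0.3] gap -0.0 ff 0.0
-0.85:24/210/171  -0.80:24/207/172  -0.75:24/214/180  -0.70:24/216/183  -0.65:24/219/182  -0.60:24/209/171  -0.55:24/215/183  -0.50:24/208/197  -0.45:24/208/183  -0.40:24/198/122  -0.35:24/214/194  -0.30:25/213/187  -0.25:24/182/99  -0.20:24/212/188  -0.15:25/215/214  -0.10:23/179/146  -0.05:20/18/194  0.00:21/19/197  0.05:23/19/141  0.10:71/14/59  0.15:82/9/126  0.20:68/5/81  0.25:103/14/41  0.30:96/11/122  0.35:98/10/73  0.40:126/21/29  0.45:92/11/84  0.50:94/17/62  0.55:115/47/27  0.60:102/9/89  0.65:93/13/93  0.70:110/27/48  0.75:105/20/71  0.80:90/11/95  0.85:114/20/57  0.90:106/12/76  0.95:93/15/83
crop origin 238 149 tick row [np.float64(224.5)]
all 3764 ctr [ 466.3 -198.5] [40.1 60. ] 66.5 z [0.0807 0.0821 0.0858]
green 2490 ctr [ 470.5 -200.6] [39.6 50.8] 65.8 z [0.0807 0.0819 0.083 ]
white 509 ctr [ 463.9 -197.5] [40.  54.9] 66.5 z [0.0812 0.0826 0.0867]
```

View pics/w8.png

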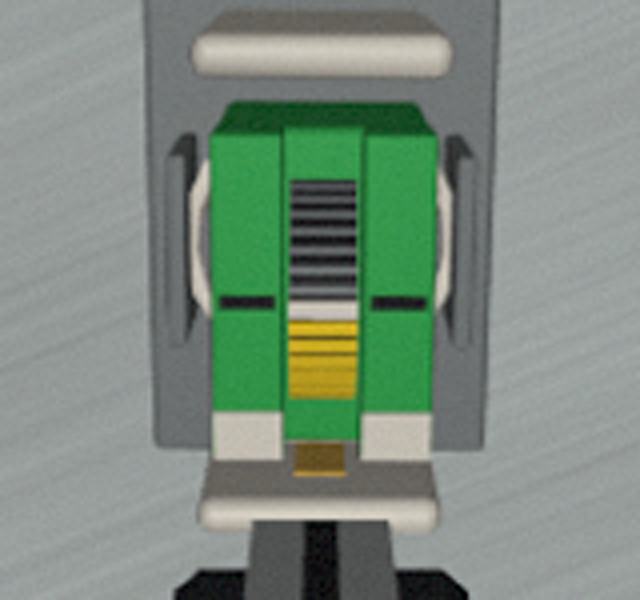

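The mark spans about -0.09 to +0.07 rad, so it is centred near 0. It shows at crop row 310 against the ticks at 303, and that offset is the parallax expected because the rim sits 4 mm above the rails. The dispenser is still home and the gripper is clear, so I'm handing in.

```bash
python3 -c "
from h import *
print(close_job())"
```

```text
the job is handed in; nothing more can be done
None
```

I handed the job in at about 29 s: by my last look the dispenser is home and released in the dock with the wheel's mark within about 0.02 rad of the top, but no verdict came back, and I viewed 11 pictures, one over the limit of 10.

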